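# Swap charged battery packs for flat ones in the charger bank cleared for use

### The arm

A 7-joint arm with a two-finger parallel gripper is mounted at the origin on the work surface. World frame = base frame: x ahead of the robot, y to its left, z up, the work surface at z = 0. Lengths are in m, angles in rad, forces in N, time in s.
With the tool pointing down it reaches from about 0.425 to 0.925 m from the base axis. Payload 6.8 kg.
Tool frame: the origin (TCP) lies midway between the tips of the shut fingers; the grasp point (between the pads) lies 19 mm behind it (bot.hold_point_z is the distance from the TCP to the grasp point, in m); z points along the fingers, y is the line along which they close (so a half turn about z gives the same grasp; the last joint's range is limited). The gripper opens to 85 mm and grips with 20 to 120 N. Pads are 22 mm wide; open, the fingers measure 114 mm over their backs; the gripper's body (76 mm by 85 mm) begins 54 mm behind the grasp point. The pads swing forward as they close: fully open they stand 13 mm farther back than shut.
Start: joints at [1.189, 0.477, 0.022, 1.555, -0.011, 1.109, -0.083], TCP at [0.183, -0.65, 0.231] pointing down, gripper open.
Joint ranges: [-2.96, 2.96], [-0.34, 2.1], [-1.41, 1.46], [0.24, 2.44], [-1.37, 4.51], [0.17, 1.92], [-2.96, 2.96]. Speed limits (rad/s): [2.39, 2.39, 3.14, 3.14, 3.14, 3.14, 3.14].

### API

Orientations are given as a unit quaternion [w, x, y, z].
In Python, from station import bot gives the robot as it stands. The module is installed in compiled form; this text tells all that it offers.
- The arm moves only by the tool step_arm, never from a script. Its argument "increments" is a list that holds one entry, the list of rows, each a list of 7 numbers: the opening, from -1 (shut) to 1 (fully open), then the shift along the tool's x, y, z in mm, then the turn, a rotation vector about the tool's x, y, z in degrees. In form: [[[grip, x, y, z, ax, ay, az], ...]]. A call has 1 to 10 rows; each row is the pose to reach, as a shift and turn from the pose commanded when the call began, along the tool's axes at that moment; what a row does not reach only later rows make up. A row lasts 1/12 s, in which the tool goes at most 41.7 mm and 7.16 degrees, less where a joint would pass 70% of its speed; a pose out of reach is approached as far as the arm can. A call with a gripper value outside its range is refused whole. The fingers move at their own pace and stop on an object; "force" is the grip in N (left out, the last holds). Time passes only in rows, so rows that repeat a pose let the fingers close. It gives the time, the measured TCP pose, the force, the opening and the grip force at its end, in the units of the state.
- bot.get_obs(): the state, without advancing time (a new reading comes with each control period).
- bot.read_camera(name): name is "scene" or "top"; returns a dict with "image" (420x560x3 uint8, red, green, blue), "camera_matrix" (3x3 intrinsics, pixels), "R" (3x3) and "t" (3): a world point X has camera coordinates R X + t. Camera axes: x right, y down, z forward; pixel columns grow to the right and rows downward; lengths in m; the calibration is good to about 2 mm. A picture is of the moment at which its call begins. There is no depth.
- bot.hand_in(): hands the job in; it is judged then, once.
The state is a dict: "t": time; "q": joint angles; "joint_vel": joint speeds; "joint_torque": joint torques, N m; "eef_pos": TCP position; "tool_rot": TCP orientation; "contact_force": force on the tool from outside, world axes, zero at the start; "torque": the same for the moment, N m; "gripper_width": opening from 0.0 (shut) to 1.0 (fully open); "grasp_force": force on a finger pad.
Only numpy, scipy, OpenCV 4.12 (cv2) and the standard library are available. Lean on these libraries where they do the work, as an engineer would, in place of code of your own. Each camera call takes 0.05 s, during which the arm holds its last target. There are 200 camera calls.

### The job

Of the two banks of the charging station, use the one with the green tag on its hook: first lift the green tag off and lay it in the wooden tray. Then take any charged yellow packs out of that bank and stand them upright on the black mat, plug every flat blue pack on the bench fully home into that bank, one to a bay, and only when that is all done throw the switch over fully to that bank's side. The other bank is out of use: leave its red tag and its yellow packs as they are, and do not disturb the doming block or the hammer.

Things in the scene. Friction and masses are not known exactly. Their poses are not given: they have to be found in the camera images.
- station: Fixed grey charging station: slab 174 mm deep (x -47 to +127 mm), 400 wide, 25 high; origin under it, midway along the row of bays. x points away from the robot, z up, yaw within 0.13. Left bank: bays at y = +60, +112, +164 mm; right bank: y = -60, -112, -164 (all at x = 0). Behind them stand two tag hooks, one per bank, with the switch between these.
- green_tag: Green plastic tag: use this bank. Plate 60 mm tall (z), 30 wide (y), 8 thick (x), 30 g, origin at its centre. Its window, 16 mm wide, 26 tall, has its upper edge 20 mm above the origin. It hangs upright on a hook whose peg passes through the window along the tag's x; its top edge is then 99 mm above the bench.
- red_tag: Red plastic tag of the same size and origin, meaning 'bank out of use'. It hangs on the other hook.
- left_hook (a point): Where a tag hangs: top of the left hook's peg, 89 mm above the bench. The peg (8 mm thick, level, along the station's x) runs from a post 23 mm behind this point towards the robot, ending 20 mm in front in an upturned tip, 8 mm thick, 6 mm higher than the peg. To come off, a tag is raised 7 to 17 mm (12 is best) and drawn 35 mm or more towards the robot.
- right_hook (a point): The same point of the right hook, an identical hook.
- switch (a joint): Change-over switch: lever hinged about the station's x axis, 35 mm above the bench, rad. 0 upright (off), positive leans to +y (left bank on), negative to -y (right bank on); stops at +-0.55; light friction, stays where left. Starts within 0.08 of 0.
- switch_tip (a point): Centre of the switch lever's black ball (16 mm across), 52 mm from the hinge, 87 mm above the bench when upright, 82 mm behind the row of bays and midway between the hooks. The rod below it is 8 mm thick.
- tray: Shallow dark wooden tray, fixed: 150 mm (x) by 110 mm (y) outside, walls 4 mm thick and 18 mm high, floor about 4 mm thick; origin under its centre. It stands to the left or right of the robot's work area.
- doming_block: Bystander: black steel doming block 120 x 80 x 40 mm, 2.5 kg, origin under its centre.
- mat: Flat black rubber mat, fixed: 170 mm (x) by 130 mm (y), 3 mm thick, origin under its centre; on the other side of the work area from the tray. Charged (yellow) packs are stood on it.
- hammer: Bystander: hammer 240 mm long lying on the bench to the right of the station, origin under its middle.
- blue1: Flat battery pack, blue, standing on the bench on its plug: black plug 40 x 28 mm (x, y), 15 high, and above it a blue body 46 x 34 mm, 30 high. Origin under the plug's centre; about 120 g. Fits any bay either way round, long side along the station's x; fully home, the coloured body rests on the station's top (origin 10 mm above the bench). May be absent.
- blue2: Flat battery pack, blue, standing on the bench on its plug: black plug 40 x 28 mm (x, y), 15 high, and above it a blue body 46 x 34 mm, 30 high. Origin under the plug's centre; about 120 g. Fits any bay either way round, long side along the station's x; fully home, the coloured body rests on the station's top (origin 10 mm above the bench). May be absent.
- blue3: Flat battery pack, blue, standing on the bench on its plug: black plug 40 x 28 mm (x, y), 15 high, and above it a blue body 46 x 34 mm, 30 high. Origin under the plug's centre; about 120 g. Fits any bay either way round, long side along the station's x; fully home, the coloured body rests on the station's top (origin 10 mm above the bench). May be absent.
- yellow1: Charged battery pack, yellow, same shape as the blue ones: plug 40 x 28 mm (x, y), 15 high, and above it a yellow body 46 x 34 mm, 30 high. Origin under the plug's centre; about 120 g. At the start plugged home in left_bay1 (origin 10 mm above the bench, long side along the station's x); lifts straight out. May be absent.
- yellow2: Charged battery pack, yellow, same shape as the blue ones: plug 40 x 28 mm (x, y), 15 high, and above it a yellow body 46 x 34 mm, 30 high. Origin under the plug's centre; about 120 g. At the start plugged home in left_bay3 (origin 10 mm above the bench, long side along the station's x); lifts straight out. May be absent.
- yellow3: Charged battery pack, yellow, same shape as the blue ones: plug 40 x 28 mm (x, y), 15 high, and above it a yellow body 46 x 34 mm, 30 high. Origin under the plug's centre; about 120 g. At the start plugged home in right_bay1 (origin 10 mm above the bench, long side along the station's x); lifts straight out. May be absent.
- yellow4: Charged battery pack, yellow, same shape as the blue ones: plug 40 x 28 mm (x, y), 15 high, and above it a yellow body 46 x 34 mm, 30 high. Origin under the plug's centre; about 120 g. At the start plugged home in right_bay3 (origin 10 mm above the bench, long side along the station's x); lifts straight out. May be absent.
- left_bay1 (a point): Mouth of the innermost bay of the left bank, at the centre of the rectangular hole, on the station's top face (25 mm up). Hole 42 x 30 mm (long side along the station's x) with a small chamfer, 17 mm deep, open above. Axes as the station's.
- left_bay2 (a point): Mouth of the middle bay of the left bank, at the centre of the rectangular hole, on the station's top face (25 mm up). Hole 42 x 30 mm (long side along the station's x) with a small chamfer, 17 mm deep, open above. Axes as the station's.
- left_bay3 (a point): Mouth of the outermost bay of the left bank, at the centre of the rectangular hole, on the station's top face (25 mm up). Hole 42 x 30 mm (long side along the station's x) with a small chamfer, 17 mm deep, open above. Axes as the station's.
- right_bay1 (a point): Mouth of the innermost bay of the right bank, at the centre of the rectangular hole, on the station's top face (25 mm up). Hole 42 x 30 mm (long side along the station's x) with a small chamfer, 17 mm deep, open above. Axes as the station's.
- right_bay2 (a point): Mouth of the middle bay of the right bank, at the centre of the rectangular hole, on the station's top face (25 mm up). Hole 42 x 30 mm (long side along the station's x) with a small chamfer, 17 mm deep, open above. Axes as the station's.
- right_bay3 (a point): Mouth of the outermost bay of the right bank, at the centre of the rectangular hole, on the station's top face (25 mm up). Hole 42 x 30 mm (long side along the station's x) with a small chamfer, 17 mm deep, open above. Axes as the station's.
Things that resemble listed ones, but are neither listed nor needed, are in the scene too. Leave any pink look-alike of the blue1 alone.

How it is judged:
By the outcome, as a careful person would: the job done as asked, in the order asked, and still so for the second after the job is handed in, with the robot touching nothing.
Of blue1, blue2, blue3 only 2 to 3 are there at a start; the rules pass over those that are not, and their reading is None.
Of yellow1, yellow2, yellow3, yellow4 only 3 to 4 are there at a start; the rules pass over those that are not, and their reading is None.
At some moment in a run one of blue1, blue2, blue3 may be knocked a few centimetres aside while the robot is not near it.
Once in a run the grip may slacken for a moment while it holds something.
It also fails if it takes over 210 s, if anything falls off the work surface, if the arm or the gripper's body presses on something with over 40 N, if the wrist force passes 120 N, or if a joint passes its speed limit or range.

## Working session

There is one attempt and no reset: what is moved stays moved. The work goes in short steps, Python scripts to look and compute and a tool call to move; the robot and the scene stay as the last step left them, time stands still between calls to the robot, and variables do not carry over. Pictures are saved under pics/ and viewed, at most 14 in all, crops included, and the job is handed in when it is done.

Besides the shell and the picture viewer there is one more tool, called as name(argument=value, ...) on one line, values as JSON. step_arm: Moves the arm, as the interface text tells. Its arguments: {"type":"object","properties":{"increments":{"type":"array"},"force":{"type":"number"}},"required":["increments"]}

```bash
mkdir -p pics
python3 - <<'E'
from station import bot
import cv2,numpy as np
for n in("scene","top"):
    d=bot.read_camera(n);cv2.imwrite(f"pics/{n}0.png",d["image"][:,:,::-1])
    print(n,d["camera_matrix"].tolist(),np.round(d["R"],4).tolist(),np.round(d["t"],4).tolist())
o=bot.get_obs();print({k:np.round(v,4).tolist() for k,v in o.items()},bot.hold_point_z)
E
```

```text
scene [[538.4673142449017, 0.0, 270.7244860462824], [0.0, 538.4673142449017, 212.04976116908125], [0.0, 0.0, 1.0]] [[0.1273, 0.9916, 0.0222], [0.5607, -0.0535, -0.8263], [-0.8182, 0.1176, -0.5628]] [-0.0652, -0.2182, 1.6855]
top [[392.4579477917743, 0.0, 278.1344287449209], [0.0, 392.4579477917743, 209.05412680066647], [0.0, 0.0, 1.0]] [[0.0265, -0.9995, -0.0171], [-0.9943, -0.0245, -0.1033], [0.1028, 0.0198, -0.9945]] [-0.008, 0.5193, 0.9168]
{'t': 0.1, 'q': [1.1889, 0.4777, 0.0223, 1.5563, -0.0115, 1.1093, -0.0831], 'joint_vel': [0.003, -0.0004, 0.001, -0.0024, 0.0007, 0.0001, 0.0003], 'joint_torque': [0.0054, -59.7765, 1.6143, -28.1955, 0.0128, 0.005, -0.0], 'eef_pos': [0.1824, -0.6493, 0.2304], 'tool_rot': [-0.0008, 0.9906, 0.1365, -0.0002], 'contact_force': [0.543, -0.1999, -0.1623], 'torque': [0.0332, 0.0108, -0.0144], 'grasp_force': 0.0, 'gripper_width': 0.9962} 0.0187
```

View pics/scene0.png

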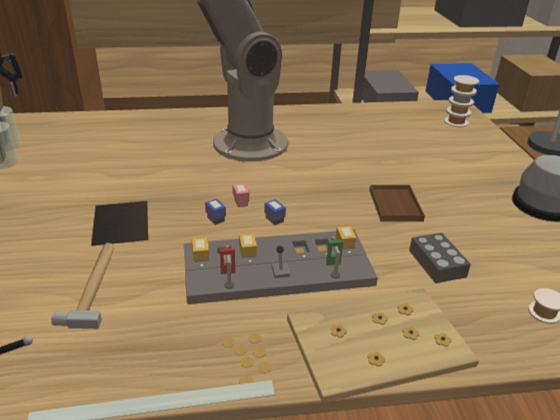

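View pics/top0.png

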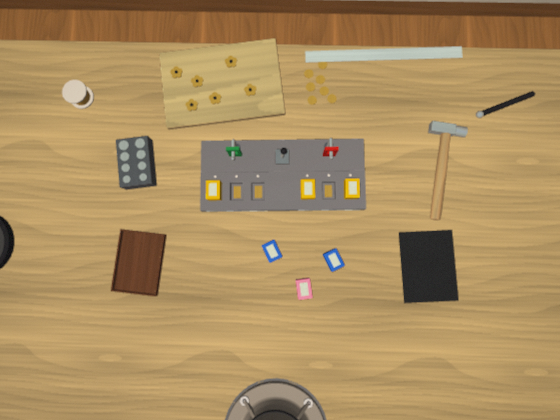

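The top picture shows the station at about (200–365, 140–211), with the green tag at (233,150), so the left bank is the one to use. Its yellow pack is at (213,190), and bays 1 and 2 are empty at (258,190) and (237,190). The red tag is at (331,150). The tray is at (139,263), the mat at (428,266), the block at (136,162) and the hammer at (440,170).

Candidates for a blue pack: blue at (272,251), blue at (334,260), and the pink look-alike at (304,289), which I'll leave alone.

Run:
```python
import cv2
a=cv2.imread("pics/top0.png")[135:310,195:375];cv2.imwrite("pics/c1.png",cv2.resize(a,None,fx=3.4,fy=3.4,interpolation=cv2.INTER_CUBIC))
a=cv2.imread("pics/scene0.png")[175:300,170:385];cv2.imwrite("pics/c2.png",cv2.resize(a,None,fx=3.6,fy=3.6,interpolation=cv2.INTER_CUBIC))
```

```text
(no output)
```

View pics/c1.png

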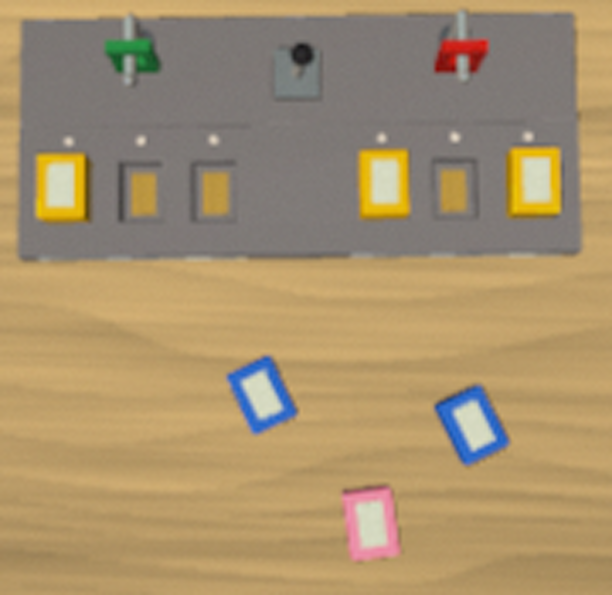

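View pics/c2.png

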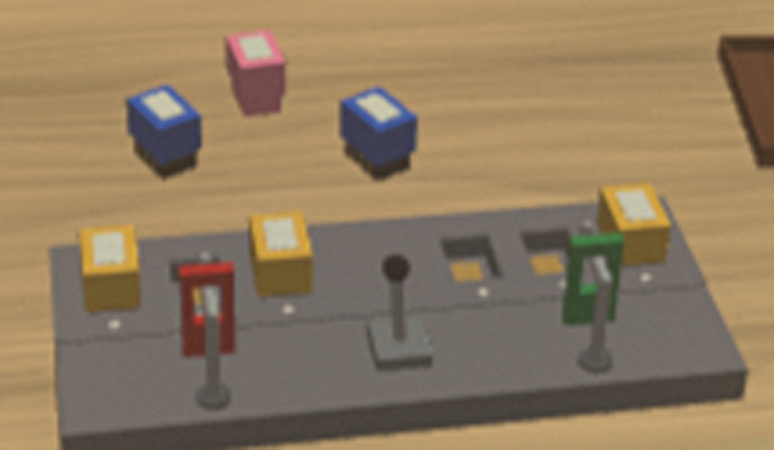

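The crops confirm the green tag on the left hook with a yellow pack in left_bay3, and two blue packs on the bench with white top labels. I'll use the labels for measurement.

```bash
cat > h.py <<'E'
from station import bot
import cv2,numpy as np
from scipy.optimize import least_squares
from scipy.spatial.transform import Rotation as Ro
def proj(d,X):
    p=(np.asarray(X)@np.array(d["R"]).T+d["t"])@np.array(d["camera_matrix"]).T
    return p[:,:2]/p[:,2:]
def back(d,uv,z):
    R=np.array(d["R"]);c=-R.T@d["t"]
    r=R.T@np.linalg.inv(d["camera_matrix"])@[uv[0],uv[1],1.];return c+r*(z-c[2])/r[2]
def labels(d):
    "white label blobs: (u,v,area)"
    im=d["image"].astype(int);m=((im.min(2)>165)&(im.max(2)-im.min(2)<45)).astype(np.uint8)
    n,_,s,c=cv2.connectedComponentsWithStats(m)
    return [(*np.round(c[i],2),int(s[i,4])) for i in range(1,n) if 25<s[i,4]<400]
def mask(d,name):
    h=cv2.cvtColor(d["image"],cv2.COLOR_RGB2HSV)
    lo,hi={"yellow":((20,170,120),(30,255,255)),"blue":((100,120,60),(125,255,255)),"green":((50,100,40),(85,255,255)),"red":((0,190,100),(5,255,255))}[name]
    return cv2.inRange(h,lo,hi)
def blobs(d,name,amin=30):
    n,_,s,c=cv2.connectedComponentsWithStats(mask(d,name))
    return [(np.round(c[i],1),s[i].tolist()) for i in range(1,n) if s[i,4]>amin]
def to_tool(dx):
    "world shift (m) -> tool axes mm"
    w,x,y,z=bot.get_obs()["tool_rot"];return 1000*Ro.from_quat([x,y,z,w]).inv().apply(dx)
E
python3 - <<'E'
from h import *
for n in("top","scene"):
    d=bot.read_camera(n);print(n,[(l[0],l[1],l[2],np.round(back(d,l,.055)[:2],4).tolist(),np.round(back(d,l,.045)[:2],4).tolist()) for l in labels(d)])
    for c in("blue","yellow","green","red"): print(c,blobs(d,c))
E
```

```text
top [(np.float64(85.52), np.float64(99.61), 66, [0.7714, 0.4784], [0.7752, 0.4838]), (np.float64(307.5), np.float64(188.0), 66, [0.5677, -0.0627], [0.5693, -0.0632]), (np.float64(352.45), np.float64(187.42), 73, [0.5715, -0.1676], [0.5732, -0.1693]), (np.float64(212.5), np.float64(189.0), 66, [0.56, 0.1603], [0.5615, 0.1622]), (np.float64(271.62), np.float64(250.83), 87, [0.4192, 0.0172], [0.4191, 0.0176]), (np.float64(334.0), np.float64(259.5), 92, [0.4032, -0.1266], [0.403, -0.1278]), (np.float64(303.88), np.float64(288.74), 103, [0.3352, -0.0588], [0.3342, -0.0593]), (np.float64(243.33), np.float64(399.85), 33, [0.0882, 0.0708], [0.0845, 0.0718]), (np.float64(308.39), np.float64(402.15), 33, [0.088, -0.0737], [0.0844, -0.0743])]
blue [(array([271.6, 250.5]), [262, 240, 20, 22, 145]), (array([332.9, 259.5]), [323, 249, 21, 22, 170])]
yellow [(array([230.2,  60.6]), [226, 56, 10, 10, 38]), (array([177.2,  72. ]), [173, 67, 8, 10, 37]), (array([197.1,  80.5]), [192, 76, 10, 10, 40]), (array([191.6, 104.4]), [186, 100, 11, 10, 39]), (array([307.2, 189. ]), [301, 179, 14, 20, 163]), (a
[... 627 characters left out ...]
 (np.float64(247.56), np.float64(239.41), 41, [0.5714, -0.06], [0.5583, -0.0588]), (np.float64(200.0), np.float64(243.42), 45, [0.5756, -0.1635], [0.5625, -0.1638]), (np.float64(548.06), np.float64(297.74), 385, [0.8153, 0.5036], [0.8056, 0.5127]), (np.float64(543.2), np.float64(314.25), 110, [0.8565, 0.4695], [0.8474, 0.4781])]
blue [(array([461.6,  83.2]), [427, 63, 72, 49, 1780]), (array([214.8, 205.9]), [206, 199, 19, 12, 46]), (array([275. , 207.2]), [266, 203, 19, 8, 41])]
yellow [(array([346. , 233.8]), [338, 227, 18, 12, 53]), (array([246.9, 241.6]), [240, 235, 16, 12, 61]), (array([199.8, 245.4]), [193, 238, 15, 13, 69])]
green [(array([335.7, 241.3]), [329, 240, 14, 4, 31])]
red []
```

```bash
cat >> h.py <<'E'
def rc(d,c,z):
    h=cv2.findContours(mask(d,c),cv2.RETR_EXTERNAL,cv2.CHAIN_APPROX_NONE)[0]
    for k in h:
        if cv2.contourArea(k)>60:
            p=np.array([back(d,q[0],z)[:2] for q in k],np.float32)*1000
            (a,b),(w,l),an=cv2.minAreaRect(p);print(c,np.round([a,b,w,l,an],1))
E
python3 - <<'E'
from h import *
T=bot.read_camera("top");S=bot.read_camera("scene")
for n,d in(("T",T),("S",S)): print(n,"cam",np.round(-np.array(d["R"]).T@d["t"],3))
rc(T,"blue",.045)
r=lambda d,uv,z:np.round(back(d,uv,z)[:2],4)
c1=lambda u,v:(195+u/3.4-.4,135+v/3.4-.4); c2=lambda u,v:(170+u/3.6-.4,175+v/3.6-.4)
print("switch ball",r(T,c1(302,54),.087),r(S,c2(396,268),.087))
print("green peg T",r(T,c1(130,16),.089),r(T,c1(130,84),.092),"red peg",r(T,c1(462,12),.089),r(T,c1(462,80),.092))
print("green top edge T",r(T,c1(131,42),.099),"S",r(S,c2(596,235),.099),"red S",r(S,c2(207,264),.099))
print("tray",[r(T,p,.018) for p in((122,230),(165,236),(156,295),(111,289))])
print("mat",[r(T,p,.003) for p in((400,233),(452,230),(458,299),(404,302))])
print("st corners",[r(T,c1(*p),.025) for p in((21,21),(574,13),(581,252),(19,258))])
E
```

```text
T cam [ 0.422 -0.013  0.965]
S cam [ 1.51  -0.145  0.77 ]
blue [ 402.8 -126.2   44.1   33.4   27.7]
blue [419.7  17.9  43.8  31.8  26.1]
switch ball [ 0.6479 -0.0044] [ 0.6523 -0.0016]
green peg T [0.671  0.1121] [0.6236 0.1099] red peg [ 0.6786 -0.1111] [ 0.6313 -0.1113]
green top edge T [0.6505 0.1094] S [0.6485 0.1146] red S [ 0.6533 -0.1087]
tray [array([0.4597, 0.3835]), array([0.4479, 0.2777]), array([0.307 , 0.2913]), array([0.318 , 0.4004])]
mat [array([ 0.4705, -0.2927]), array([ 0.481 , -0.4186]), array([ 0.3164, -0.4297]), array([ 0.3057, -0.3013])]
st corners [array([0.6837, 0.2002]), array([ 0.6983, -0.1986]), array([ 0.5255, -0.2042]), array([0.5114, 0.1936])]
```

```bash
cat > go.py <<'E'
import sys
from h import *
# usage: go.py x y z(mm) yaw(deg, tool x in world) [tilt deg about tool y]
x,y,z,yaw=map(float,sys.argv[1:5]);tilt=float(sys.argv[5]) if len(sys.argv)>5 else 0
o=bot.get_obs();w,a,b,c=o["tool_rot"];R=Ro.from_quat([a,b,c,w])
G=Ro.from_euler("z",yaw,degrees=True)*Ro.from_euler("x",180,degrees=True)*Ro.from_euler("y",tilt,degrees=True)
print("shift",np.round(R.inv().apply(np.array([x,y,z])-1000*np.array(o["eef_pos"])),1),"turn",np.round((R.inv()*G).as_rotvec(degrees=True),1),
 "| t",round(o["t"],1),"pos",np.round(1000*np.array(o["eef_pos"]),1),"F",np.round(o["contact_force"],1),"w",round(float(o["gripper_width"])*85,1),"gf",round(float(o["grasp_force"]),1),"q7",round(o["q"][6],2))
E
python3 go.py 647 112 200 2
```

```text
shift [ 653.2 -607.7   31.3] turn [-0.   0.  13.7] | t 0.3 pos [ 182.5 -649.7  231. ] F [-0.4  0.8  0.6] w 85.1 gf 0.0 q7 -0.08
```

step_arm(increments=[[[0.2, 40, -37, 0, 0, 0, 1], [0.2, 70, -65, 0, 0, 0, 2], [0.2, 100, -93, 0, 0, 0, 3], [0.2, 130, -121, 0, 0, 0, 4], [0.2, 160, -149, 0, 0, 0, 5], [0.2, 190, -177, 0, 0, 0, 6], [0.2, 220, -205, 0, 0, 0, 7], [0.2, 250, -233, 0, 0, 0, 8], [0.2, 280, -261, 0, 0, 0, 9], [0.2, 310, -289, 0, 0, 0, 10]]])

```text
t: 1.13
eef_pos: [0.3998, -0.2921, 0.2316]
tool_rot: [0.0, 0.999, 0.049, 0.0]
contact_force: [1.9, -0.4, 0.1]
gripper_width: 0.599
grasp_force: 0.0
```

```bash
python3 go.py 647 112 200 2
```

```text
shift [ 285.6 -378.    31.5] turn [ 0.  -0.   3.6] | t 1.1 pos [ 399.8 -292.1  231.6] F [ 1.9 -0.4  0.1] w 50.9 gf 0.0 q7 -1.0
```

step_arm(increments=[[[0.2, 286, -378, 0, 0, 0, 4], [0.2, 286, -378, 0, 0, 0, 4], [0.2, 286, -378, 0, 0, 0, 4], [0.2, 286, -378, 0, 0, 0, 4], [0.2, 286, -378, 0, 0, 0, 4], [0.2, 286, -378, 0, 0, 0, 4], [0.2, 286, -378, 0, 0, 0, 4], [0.2, 286, -378, 0, 0, 0, 4], [0.2, 286, -378, 0, 0, 0, 4], [0.2, 286, -378, 0, 0, 0, 4]]])

```text
t: 1.97
eef_pos: [0.6172, 0.0633, 0.2314]
tool_rot: [0.0, 1.0, 0.015, 0.0]
contact_force: [0.7, -0.3, 1.4]
gripper_width: 0.599
grasp_force: 0.0
```

```bash
python3 go.py 647 112 150 2
```

```text
shift [ 31.2 -47.8  81.4] turn [ 0.  -0.  -0.3] | t 2.0 pos [617.2  63.3 231.4] F [ 0.7 -0.3  1.4] w 50.9 gf 0.0 q7 -1.87
```

step_arm(increments=[[[0.2, 16, -24, 30, 0, 0, 0], [0.2, 31, -48, 60, 0, 0, 0], [0.2, 31, -48, 90, 0, 0, 0], [0.2, 31, -48, 110, 0, 0, 0], [0.2, 31, -48, 110, 0, 0, 0]]])

```text
t: 2.38
eef_pos: [0.6427, 0.1101, 0.116]
tool_rot: [0.001, 1.0, 0.015, -0.004]
contact_force: [-0.6, -0.9, -0.5]
gripper_width: 0.602
grasp_force: 0.0
```

```bash
python3 go.py 647 112 60 2;python3 - <<'E'
from h import *
S=bot.read_camera("scene");p=bot.get_obs()["eef_pos"];u=proj(S,[p,[p[0],p[1],.099]]);print(u)
a=S["image"][160:300,270:400,::-1];cv2.imwrite("pics/c3.png",cv2.resize(a,None,fx=4,fy=4,interpolation=cv2.INTER_CUBIC));print((u-[270,160])*4)
E
```

```text
shift [ 4.9 -1.8 55.9] turn [ 0.1  0.5 -0.2] | t 2.4 pos [642.7 110.1 116. ] F [-0.6 -0.9 -0.5] w 51.2 gf 0.0 q7 -1.98
[[333.37345985 231.02076395]
 [332.53201295 238.76119487]]
[[253.49383941 284.0830558 ]
 [250.1280518  315.0447795 ]]
```

View pics/c3.png

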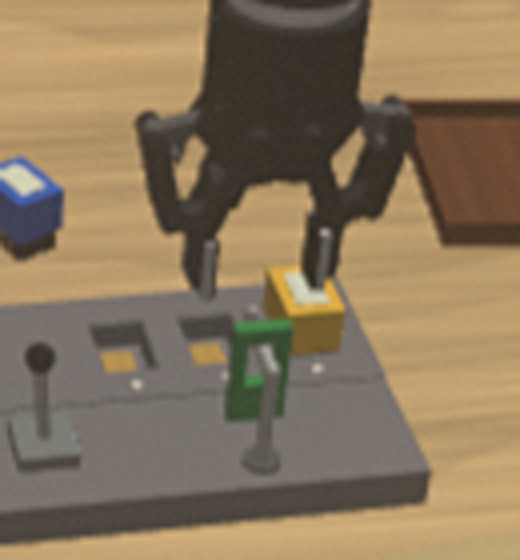

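The crop shows the fingertips at (206,298) and (322,285), either side of the tag at (263,323), so the lateral position is right. The scene camera appears biased by a few mm, so I'll trust the top camera.

step_arm(increments=[[[0.2, 2, 0, 25, 0, 0, 0], [0.2, 2, 0, 50, 0, 0, 0], [0.2, 2, 0, 56, 0, 0, 0], [0.2, 2, 0, 56, 0, 0, 0], [-1, 2, 0, 56, 0, 0, 0], [-1, 2, 0, 56, 0, 0, 0], [-1, 2, 0, 56, 0, 0, 0], [-1, 2, 0, 56, 0, 0, 0], [-1, 2, 0, 56, 0, 0, 0], [-1, 2, 0, 56, 0, 0, 0]]], force=40)

```text
t: 3.27
eef_pos: [0.6495, 0.1108, 0.0675]
tool_rot: [-0.0, 1.0, 0.015, 0.002]
contact_force: [-0.2, -0.3, 6.3]
gripper_width: 0.34
grasp_force: 40.6
```

```bash
python3 go.py 645 110 72 2
```

```text
shift [-4.5  0.6 -4.5] turn [-0.  -0.2 -0.3] | t 3.3 pos [649.5 110.8  67.5] F [-0.2 -0.3  6.3] w 28.9 gf 40.6 q7 -2.0
```

step_arm(increments=[[[-1, 0, 0, -7, 0, 0, 0], [-1, 0, 0, -14, 0, 0, 0], [-1, 0, 0, -14, 0, 0, 0], [-1, 0, 0, -14, 0, 0, 0]]])

```text
t: 3.6
eef_pos: [0.6484, 0.1107, 0.0802]
tool_rot: [-0.0, 1.0, 0.015, 0.001]
contact_force: [0.8, -0.3, 0.1]
gripper_width: 0.345
grasp_force: 40.0
```

```bash
python3 go.py 605 110 79 2
```

```text
shift [-43.4  -0.6   1.1] turn [-0.  -0.1 -0.3] | t 3.6 pos [648.4 110.7  80.2] F [ 0.8 -0.3  0.1] w 29.3 gf 40.0 q7 -2.0
```

step_arm(increments=[[[-1, -12, 0, 0, 0, 0, 0], [-1, -24, 0, 0, 0, 0, 0], [-1, -36, 0, 0, 0, 0, 0], [-1, -48, 0, 0, 0, 0, 0], [-1, -52, 0, 0, 0, 0, 0], [-1, -52, 0, -30, 0, 0, 0], [-1, -52, 0, -60, 0, 0, 0], [-1, -52, 0, -90, 0, 0, 0], [-1, -52, 0, -90, 0, 0, 0]]])

```text
t: 4.35
eef_pos: [0.5998, 0.1103, 0.1755]
tool_rot: [-0.001, 1.0, 0.015, 0.005]
contact_force: [1.1, -0.4, 0.1]
gripper_width: 0.344
grasp_force: 40.0
```

```bash
python3 go.py 385 340 160 -6
python3 - <<'E'
from h import *
S=bot.read_camera("scene")
a=S["image"][120:300,230:400,::-1];cv2.imwrite("pics/c4.png",cv2.resize(a,None,fx=3,fy=3))
E
```

```text
shift [-208.1 -235.9   14. ] turn [-0.2 -0.6  7.7] | t 4.3 pos [599.8 110.3 175.5] F [ 1.1 -0.4  0.1] w 29.2 gf 40.0 q7 -1.98
```

View pics/c4.png

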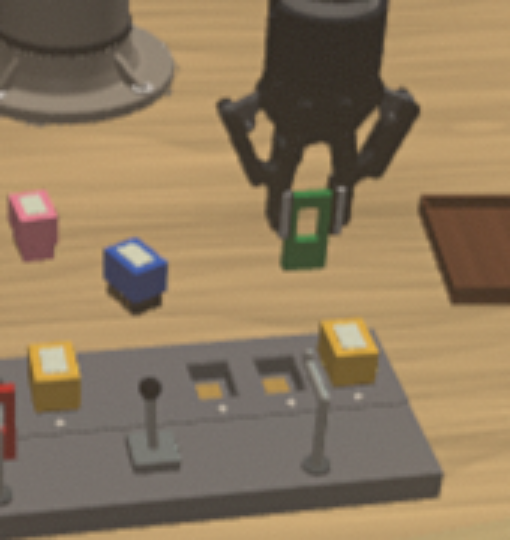

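The crop shows the tag at (305,230) firmly between the pads and clear of the hook. Next I'll carry it to the tray.

step_arm(increments=[[[-1, -27, -30, 0, 0, 0, 1], [-1, -54, -60, 0, 0, 0, 2], [-1, -81, -90, 0, 0, 0, 3], [-1, -108, -120, 0, 0, 0, 4], [-1, -135, -150, 0, 0, 0, 5], [-1, -162, -180, 0, 0, 0, 6], [-1, -189, -210, 0, 0, 0, 7], [-1, -208, -236, 0, 0, 0, 7], [-1, -208, -236, 0, 0, 0, 7], [-1, -208, -236, 0, 0, 0, 7]]])

```text
t: 5.23
eef_pos: [0.3794, 0.3403, 0.1686]
tool_rot: [0.0, 0.999, -0.044, -0.001]
contact_force: [0.3, -1.0, -0.1]
gripper_width: 0.341
grasp_force: 39.9
```

```bash
python3 go.py 385 340 110 -6 40; python3 -c "
from h import *
print(np.round(bot.get_obs()['q'],2))"
```

```text
shift [ 5.7 -0.2 58.6] turn [-0.3 40.1  0.9] | t 5.2 pos [379.4 340.3 168.6] F [ 0.3 -1.  -0.1] w 29.0 gf 39.9 q7 -2.68
[-0.47  0.32 -0.45  1.98  0.18  0.88 -2.68]
```

step_arm(increments=[[[-1, 0, 0, 8, 0, 6, 0], [-1, 2, 0, 16, 0, 12, 0], [-1, 3, 0, 24, 0, 18, 0], [-1, 4, 0, 32, 0, 24, 0], [-1, 5, 0, 40, 0, 30, 0], [-1, 5, 0, 50, 0, 36, 0], [-1, 5, 0, 58, 0, 40, 0], [-1, 5, 0, 58, 0, 40, 0], [-1, 5, 0, 58, 0, 40, 0]]])

```text
t: 5.98
eef_pos: [0.3848, 0.3336, 0.104]
tool_rot: [0.029, 0.979, -0.046, 0.198]
contact_force: [-0.1, -0.5, -2.6]
gripper_width: 0.342
grasp_force: 40.0
```

```bash
python3 go.py 385 340 36 -6 40; python3 -c "
from h import *
print(np.round(bot.get_obs()['q'],2))"
```

```text
shift [-26.9  -8.9  62.2] turn [ 1.8 17.   1.3] | t 6.0 pos [384.8 333.6 104. ] F [-0.1 -0.5 -2.6] w 29.0 gf 40.0 q7 -2.93
[-1.66  0.41  0.7   2.26  0.28  0.43 -2.93]
```

```bash
python3 go.py 385 338 38 -6 23
```

```text
shift [-25.9  -6.9  60.5] turn [2. 0. 1.] | t 6.0 pos [384.8 333.6 104. ] F [-0.1 -0.5 -2.6] w 29.0 gf 40.0 q7 -2.93
```

step_arm(increments=[[[-1, -6, -2, 15, 0, 0, 0], [-1, -12, -4, 30, 0, 0, 0], [-1, -18, -6, 45, 0, 0, 0], [-1, -22, -7, 53, 0, 0, 0], [-1, -24, -7, 58, 0, 0, 0], [-1, -24, -7, 58, 0, 0, 0]]])

```text
t: 6.48
eef_pos: [0.3845, 0.3384, 0.0399]
tool_rot: [0.03, 0.979, -0.045, 0.196]
contact_force: [-0.5, 0.4, 0.1]
gripper_width: 0.341
grasp_force: 40.0
```

```bash
python3 go.py 385 338 36 -6 23
```

```text
shift [-1.   0.2  3.9] turn [2.  0.2 1.1] | t 6.5 pos [384.5 338.4  39.9] F [-0.5  0.4  0.1] w 29.0 gf 40.0 q7 -2.94
```

step_arm(increments=[[[-1, -1, 0, 3, 0, 0, 0], [-1, -1, 0, 3, 0, 0, 0], [0.3, -1, 0, 3, 0, 0, 0], [0.3, -1, 0, 3, 0, 0, 0], [0.3, -1, 0, 3, 0, 0, 0], [0.3, -1, 0, 3, 0, 0, 0], [0.3, -1, 0, -20, 0, 0, 0], [0.3, -1, 0, -60, 0, -5, 0], [0.3, -1, 0, -100, 0, -10, 0], [0.3, -1, 0, -100, 0, -15, 0]]])

```text
t: 7.32
eef_pos: [0.3437, 0.3522, 0.1394]
tool_rot: [0.016, 0.997, -0.046, 0.066]
contact_force: [0.7, 0.6, -0.4]
gripper_width: 0.651
grasp_force: 0.0
```

```bash
python3 go.py 558 160 150 2;  python3 - <<'E'
from h import *
T=bot.read_camera("top")
print([(l[0],l[1],np.round(back(T,l,.045)[:2],4).tolist()) for l in labels(T)])
a=T["image"][120:320,80:480,::-1];cv2.imwrite("pics/c5.png",cv2.resize(a,None,fx=2,fy=2))
E
```

```text
shift [230.1 171.6  24.4] turn [ 1.9 -7.5 -7.2] | t 7.3 pos [343.7 352.2 139.4] F [ 0.7  0.6 -0.4] w 55.3 gf 0.0 q7 -2.62
[(np.float64(85.79), np.float64(99.54), [0.7754, 0.4831]), (np.float64(307.5), np.float64(188.0), [0.5693, -0.0632]), (np.float64(352.45), np.float64(187.42), [0.5732, -0.1693]), (np.float64(212.5), np.float64(189.0), [0.5615, 0.1622]), (np.float64(271.62), np.float64(250.83), [0.4191, 0.0176]), (np.float64(334.0), np.float64(259.5), [0.403, -0.1278]), (np.float64(303.86), np.float64(288.68), [0.3343, -0.0593]), (np.float64(243.33), np.float64(399.85), [0.0845, 0.0718]), (np.float64(308.39), np.float64(402.15), [0.0844, -0.0743])]
```

View pics/c5.png

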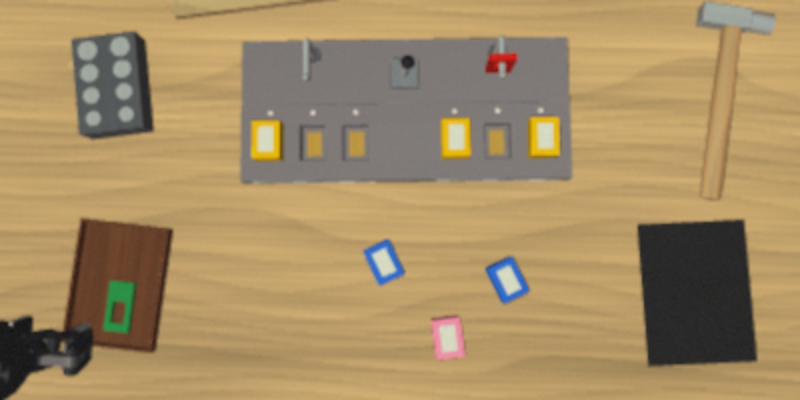

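The tag lies flat inside the tray at (119,306). The packs are unmoved.

step_arm(increments=[[[0.3, 30, 22, -10, 0, 0, 0], [0.3, 60, 45, -10, 0, 0, 0], [0.3, 90, 67, -10, 0, -2, -2], [0.3, 120, 90, 0, 1, -4, -4], [0.3, 150, 112, 5, 2, -7, -6], [0.3, 180, 135, 10, 2, -7, -7], [0.3, 210, 157, 15, 2, -7, -7], [0.3, 230, 172, 20, 2, -7, -7], [0.3, 230, 172, 20, 2, -7, -7], [0.3, 230, 172, 20, 2, -7, -7]]])

```text
t: 8.2
eef_pos: [0.5574, 0.1514, 0.1486]
tool_rot: [0.008, 1.0, 0.01, 0.004]
contact_force: [-0.4, -0.3, 0.5]
gripper_width: 0.651
grasp_force: 0.0
```

```bash
python3 go.py 562 160 100 2
```

```text
shift [ 4.3 -9.2 48.5] turn [ 0.9 -0.5 -0.8] | t 8.2 pos [557.4 151.4 148.6] F [-0.4 -0.3  0.5] w 55.4 gf 0.0 q7 -1.72
```

step_arm(increments=[[[0.3, 4, -9, 20, 1, 0, -1], [0.3, 4, -9, 48, 1, 0, -1], [0.3, 4, -9, 48, 1, 0, -1], [0.3, 4, -9, 48, 1, 0, -1], [0.3, 4, -9, 48, 1, 0, -1]]])

```text
t: 8.62
eef_pos: [0.5611, 0.163, 0.1026]
tool_rot: [-0.002, 1.0, 0.022, 0.005]
contact_force: [-0.4, 0.4, 0.3]
gripper_width: 0.654
grasp_force: 0.0
```

```bash
python3 go.py 562 160 30 2
python3 - <<'E'
from h import *
S=bot.read_camera("scene")
a=S["image"][150:300,280:420,::-1];cv2.imwrite("pics/c6.png",cv2.resize(a,None,fx=4,fy=4,interpolation=cv2.INTER_CUBIC))
E
```

```text
shift [ 0.   3.3 72.5] turn [-0.3 -0.5  0.5] | t 8.6 pos [561.1 163.  102.6] F [-0.4  0.4  0.3] w 55.6 gf 0.0 q7 -1.66
```

View pics/c6.png

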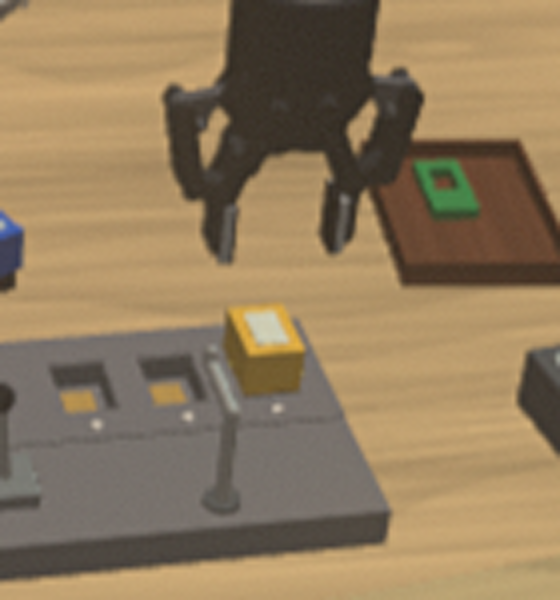

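The fingers at (225,255) and (340,245) straddle the yellow pack at (267,325), about 3–4 mm too far to +y. I'll correct that on the way down.

step_arm(increments=[[[0.3, 0, 3, 25, 0, 0, 0], [0.3, 0, 3, 50, 0, 0, 0], [0.3, 0, 3, 70, 0, 0, 0], [0.3, 0, 3, 71, 0, 0, 0], [0.3, 0, 3, 71, 0, 0, 0], [-1, 0, 3, 71, 0, 0, 0], [-1, 0, 3, 71, 0, 0, 0], [-1, 0, 3, 71, 0, 0, 0], [-1, 0, 3, 71, 0, 0, 0], [-1, 0, 3, 71, 0, 0, 0]]], force=20)

```text
t: 9.5
eef_pos: [0.564, 0.1617, 0.0333]
tool_rot: [-0.004, 1.0, 0.022, 0.007]
contact_force: [-1.5, 4.1, 6.5]
gripper_width: 0.395
grasp_force: 24.5
```

```bash
python3 go.py 562 160 100 2; python3 -c "
from h import *
print(bot.get_obs()['tool_rot'])"
```

```text
shift [ -1.1   1.1 -66.7] turn [-0.5 -0.8  0.5] | t 9.5 pos [564.  161.7  33.3] F [-1.5  4.1  6.5] w 33.6 gf 24.5 q7 -1.61
[-0.00420269  0.99972905  0.02192652  0.00658653]
```

step_arm(increments=[[[-1, 0, -2, 0, 0, 0, 0], [-1, 0, -2, 0, 0, 0, 0], [-1, 0, -2, 0, 0, 0, 0]]])

```text
t: 9.75
eef_pos: [0.564, 0.1618, 0.0332]
tool_rot: [-0.003, 1.0, 0.021, 0.007]
contact_force: [-0.7, -0.3, 8.2]
gripper_width: 0.395
grasp_force: 24.5
```

```bash
python3 go.py 562 160 100 2
```

```text
shift [ -1.2   1.3 -66.8] turn [-0.4 -0.8  0.4] | t 9.8 pos [564.  161.8  33.2] F [-0.7 -0.3  8.2] w 33.6 gf 24.5 q7 -1.61
```

step_arm(increments=[[[0.4, 0, 0, 0, 0, 0, 0], [0.4, 0, 0, 0, 0, 0, 0], [0.4, 0, 0, -25, 0, 0, 0], [0.4, 0, 0, -55, 0, 0, -5], [0.4, 0, 0, -60, 0, 0, -12], [0.4, 0, 0, -60, 0, 0, -19], [0.4, 0, 0, -60, 0, 0, -26], [0.4, 0, 0, -60, 0, 0, -33], [0.4, 0, 0, -60, 0, 0, -40], [0.4, 0, 0, -60, 0, 0, -47]]])

```text
t: 10.58
eef_pos: [0.5617, 0.1611, 0.0913]
tool_rot: [-0.0, 0.907, 0.421, 0.006]
contact_force: [-0.5, -0.1, -0.6]
gripper_width: 0.695
grasp_force: 0.0
```

step_arm(increments=[[[0.4, 0, 0, 0, 0, 0, -7], [0.4, 0, 0, 0, 0, 0, -14], [0.4, 0, 0, 0, 0, 0, -21], [0.4, 0, 0, 0, 0, 0, -28], [0.4, 0, 0, 0, 0, 0, -35], [0.4, 0, 0, 0, 0, 0, -42], [0.4, 0, 0, 0, 0, 0, -43], [0.4, 0, 0, 0, 0, 0, -43]]])

```text
t: 11.25
eef_pos: [0.5618, 0.161, 0.0912]
tool_rot: [0.001, 0.693, 0.721, 0.005]
contact_force: [-0.2, 0.7, 0.5]
gripper_width: 0.698
grasp_force: 0.0
```

```bash
python3 go.py 562 161.8 32 92
```

```text
shift [ 0.5 -0.3 59.2] turn [ 0.6 -0.3  0.3] | t 11.2 pos [561.8 161.   91.2] F [-0.2  0.7  0.5] w 59.3 gf 0.0 q7 -0.35
```

step_arm(increments=[[[0.4, 0.5, 0, 25, 0.6, 0, 0], [0.4, 0.5, 0, 45, 0.6, 0, 0], [0.4, 0.5, 0, 58, 0.6, 0, 0], [0.4, 0.5, 0, 58, 0.6, 0, 0], [-1, 0.5, 0, 58, 0.6, 0, 0], [-1, 0.5, 0, 58, 0.6, 0, 0], [-1, 0.5, 0, 58, 0.6, 0, 0], [-1, 0.5, 0, 58, 0.6, 0, 0], [-1, 0.5, 0, 58, 0.6, 0, 0]]])

```text
t: 12.0
eef_pos: [0.5625, 0.1624, 0.0338]
tool_rot: [-0.002, 0.692, 0.722, 0.002]
contact_force: [-0.0, -1.1, 0.3]
gripper_width: 0.535
grasp_force: 22.1
```

```bash
python3 go.py 562 161.8 32 92
```

```text
shift [-0.6 -0.6  1.8] turn [ 0.  -0.3  0.4] | t 12.0 pos [562.5 162.4  33.8] F [-0.  -1.1  0.3] w 45.5 gf 22.1 q7 -0.34
```

step_arm(increments=[[[-1, 0, 0, 0, 0, 0, 0], [-1, 0, 0, -15, 0, 0, 0], [-1, 0, 0, -35, 0, 0, 0], [-1, 0, 0, -60, 0, 0, 0], [-1, 0, 0, -95, 0, 0, 0], [-1, 0, 0, -120, 0, 0, 0], [-1, 0, 0, -120, 0, 0, 0]]], force=60)

```text
t: 12.58
eef_pos: [0.5662, 0.1627, 0.1592]
tool_rot: [0.0, 0.692, 0.722, 0.006]
contact_force: [0.8, -0.1, -0.3]
gripper_width: 0.523
grasp_force: 67.4
```

```bash
python3 go.py 397 -360 155 92
```

```text
shift [-515.1 -191.1   -2.1] turn [ 0.5 -0.5  0.4] | t 12.6 pos [566.2 162.7 159.2] F [ 0.8 -0.1 -0.3] w 44.5 gf 67.4 q7 -0.34
```

step_arm(increments=[[[-1, -30, -11, 0, 0, 0, 0], [-1, -65, -24, 0, 0, 0, 0], [-1, -100, -37, 0, 0, 0, 0], [-1, -135, -50, 0, 0, 0, 0], [-1, -170, -63, 0, 0, 0, 0], [-1, -205, -76, 0, 0, 0, 0], [-1, -240, -89, 0, 0, 0, 0], [-1, -275, -102, 0, 0, 0, 0], [-1, -310, -115, 0, 0, 0, 0], [-1, -345, -128, 0, 0, 0, 0]]])

```text
t: 13.42
eef_pos: [0.4485, -0.1902, 0.1513]
tool_rot: [-0.002, 0.692, 0.722, 0.002]
contact_force: [0.9, -0.3, -0.8]
gripper_width: 0.522
grasp_force: 67.4
```

step_arm(increments=[[[-1, -35, -13, 0, 0, 0, 0], [-1, -70, -26, 0, 0, 0, 0], [-1, -105, -39, 0, 0, 0, 0], [-1, -140, -52, 0, 0, 0, 0], [-1, -170, -63, 0, 0, 0, 0], [-1, -170, -63, 0, 0, 0, 0], [-1, -170, -63, 0, 0, 0, 0]]])

```text
t: 14.0
eef_pos: [0.3923, -0.3631, 0.1502]
tool_rot: [-0.002, 0.693, 0.72, 0.001]
contact_force: [0.2, 1.1, -0.8]
gripper_width: 0.524
grasp_force: 67.4
```

```bash
python3 go.py 397 -360 30 92
```

```text
shift [  2.4   4.9 120.2] turn [-0.1 -0.3  0.2] | t 14.0 pos [ 392.3 -363.1  150.2] F [ 0.2  1.1 -0.8] w 44.6 gf 67.4 q7 0.76
```

step_arm(increments=[[[-1, 0, 5, 30, 0, 0, 0], [-1, 0, 5, 60, 0, 0, 0], [-1, 0, 5, 90, 0, 0, 0], [-1, 0, 5, 110, 0, 0, 0], [-1, 0, 5, 116, 0, 0, 0], [-1, 0, 5, 120, 0, 0, 0], [-1, 0, 5, 120, 0, 0, 0]]])

```text
t: 14.58
eef_pos: [0.3991, -0.3595, 0.0305]
tool_rot: [-0.002, 0.691, 0.722, 0.002]
contact_force: [1.2, 0.4, -0.5]
gripper_width: 0.521
grasp_force: 67.4
```

```bash
python3 go.py 397 -360 27 92;python3 - <<'E'
from h import *
S=bot.read_camera("scene")
a=S["image"][110:260,60:220,::-1];cv2.imwrite("pics/c7.png",cv2.resize(a,None,fx=3.5,fy=3.5,interpolation=cv2.INTER_CUBIC))
E
```

```text
shift [-0.4 -2.1  3.5] turn [-0.  -0.3  0.5] | t 14.6 pos [ 399.1 -359.5   30.5] F [ 1.2  0.4 -0.5] w 44.3 gf 67.4 q7 0.8
```

View pics/c7.png

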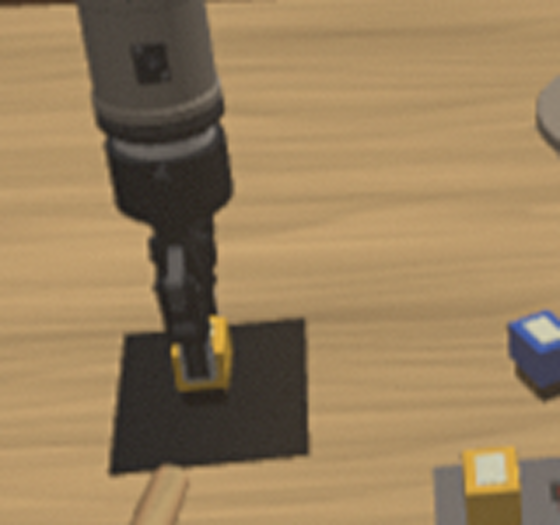

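The pack is held upright just above the mat, at (203,355).

step_arm(increments=[[[-1, 0, 0, 2, 0, 0, 0], [-1, 0, 0, 3, 0, 0, 0], [-1, 0, 0, 3, 0, 0, 0], [0.4, 0, 0, 3, 0, 0, 0], [0.4, 0, 0, 3, 0, 0, 0], [0.4, 0, 0, 3, 0, 0, 0], [0.4, 0, 0, 3, 0, 0, 0], [0.4, 0, 0, -30, 0, 0, 0], [0.4, 0, 0, -65, 0, 0, 0], [0.4, 0, 0, -100, 0, 0, 0]]])

```text
t: 15.47
eef_pos: [0.3979, -0.3604, 0.1312]
tool_rot: [-0.003, 0.692, 0.722, 0.001]
contact_force: [0.7, -0.3, 0.1]
gripper_width: 0.696
grasp_force: 0.0
```

```bash
python3 - <<'E'
from h import *
T=bot.read_camera("top")
rc(T,"blue",.045)
print([(l[0],l[1],np.round(back(T,l,.045)[:2],4).tolist()) for l in labels(T)][1:])
print("mat yellow",blobs(T,"yellow"))
E
python3 go.py 404 -126.5 130 118
```

```text
blue [ 402.8 -126.2   44.1   33.4   27.7]
blue [419.7  17.9  43.8  31.8  26.1]
[(np.float64(307.5), np.float64(188.0), [0.5693, -0.0632]), (np.float64(352.45), np.float64(187.42), [0.5732, -0.1693]), (np.float64(271.62), np.float64(250.83), [0.4191, 0.0176]), (np.float64(334.0), np.float64(259.5), [0.403, -0.1278]), (np.float64(436.4), np.float64(264.7), [0.3974, -0.3636]), (np.float64(303.79), np.float64(288.84), [0.334, -0.0591]), (np.float64(243.31), np.float64(399.91), [0.0844, 0.0718]), (np.float64(308.35), np.float64(402.19), [0.0843, -0.0742])]
mat yellow [(array([175.9,  72.2]), [171, 67, 10, 10, 44]), (array([196.5,  81.8]), [192, 78, 10, 8, 33]), (array([214.7,  98. ]), [210, 93, 10, 10, 46]), (array([307.2, 188.9]), [301, 179, 14, 20, 164]), (array([350.8, 189. ]), [344, 179, 16, 20, 185]), (array([433.2, 265. ]), [424, 255, 21, 21, 262])]
shift [236.6  12.7   8.2] turn [  0.4   0.1 -25.6] | t 15.5 pos [ 401.2 -363.4  138.2] F [ 2.3 -1.   5. ] w 59.4 gf 0.0 q7 0.77
```

```bash
python3 go.py 405 -125 110 118
```

```text
shift [238.   13.6  28.2] turn [  0.4   0.1 -25.6] | t 15.5 pos [ 401.2 -363.4  138.2] F [ 2.3 -1.   5. ] w 59.4 gf 0.0 q7 0.77
```

step_arm(increments=[[[0.4, 40, 2, 0, 0, 0, -4], [0.4, 80, 4, 0, 0, 0, -8], [0.4, 120, 6, 0, 0, 0, -12], [0.4, 160, 8, 10, 0, 0, -16], [0.4, 200, 10, 20, 0, 0, -20], [0.4, 238, 13, 30, 0, 0, -26], [0.4, 238, 13, 30, 0, 0, -26], [0.4, 238, 13, 30, 0, 0, -26], [0.4, 238, 13, 30, 0, 0, -26]]])

```text
t: 16.27
eef_pos: [0.4016, -0.1228, 0.1019]
tool_rot: [-0.002, 0.512, 0.859, 0.002]
contact_force: [0.4, -0.9, -0.0]
gripper_width: 0.695
grasp_force: 0.0
```

```bash
python3 go.py 405 -125 24 118
python3 - <<'E'
from h import *
S=bot.read_camera("scene");print([(l[0],l[1]) for l in labels(S)])
a=S["image"][120:270,170:310,::-1];cv2.imwrite("pics/c8.png",cv2.resize(a,None,fx=4,fy=4,interpolation=cv2.INTER_CUBIC))
E
```

```text
shift [-3.9  1.8 77.9] turn [ 0.1 -0.3  0.4] | t 16.3 pos [ 401.6 -122.8  101.9] F [ 0.4 -0.9 -0. ] w 59.1 gf 0.0 q7 0.66
[(np.float64(465.95), np.float64(78.99)), (np.float64(240.51), np.float64(187.43)), (np.float64(214.79), np.float64(203.67)), (np.float64(274.9), np.float64(204.4)), (np.float64(116.05), np.float64(206.56)), (np.float64(247.47), np.float64(239.58)), (np.float64(199.84), np.float64(243.42)), (np.float64(547.98), np.float64(297.74)), (np.float64(543.1), np.float64(314.32))]
```

View pics/c8.png

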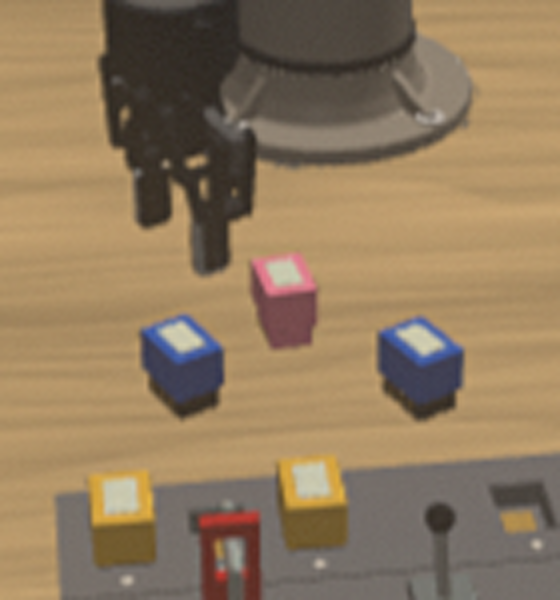

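The fingers, centred at (181,248), line up with the blue pack at (181,337). The pink one at (283,300) is clear of them.

step_arm(increments=[[[0.4, -2, 2, 20, 0, 0, 0], [0.4, -4, 2, 45, 0, 0, 0], [0.4, -4, 2, 65, 0, 0, 0], [0.4, -4, 2, 76, 0, 0, 0], [0.4, -4, 2, 76, 0, 0, 0], [-1, -4, 2, 76, 0, 0, 0], [-1, -4, 2, 76, 0, 0, 0], [-1, -4, 2, 76, 0, 0, 0], [-1, -4, 2, 76, 0, 0, 0], [-1, -4, 2, 76, 0, 0, 0]]], force=60)

```text
t: 17.15
eef_pos: [0.4054, -0.1246, 0.0263]
tool_rot: [-0.001, 0.512, 0.859, 0.002]
contact_force: [0.1, 0.1, -0.4]
gripper_width: 0.525
grasp_force: 61.3
```

```bash
python3 go.py 405 -125 150 118
```

```text
shift [   0.4   -0.2 -123.7] turn [ 0.2 -0.2  0.4] | t 17.1 pos [ 405.4 -124.6   26.3] F [ 0.1  0.1 -0.4] w 44.6 gf 61.3 q7 0.67
```

step_arm(increments=[[[0.4, 0, 0, 0, 0, 0, 0], [0.4, 0, 0, 0, 0, 0, 0], [0.4, 0, 0, 0, 0, 0, 0], [0.4, 0, 0, -25, 0, 0, 0], [0.4, 0, 0, -50, 0, 0, 0], [0.4, 0, 0, -50, 0, 0, 7], [0.4, 0, 0, -50, 0, 0, 14], [0.4, 0, 0, -50, 0, 0, 21], [0.4, 0, 0, -50, 0, 0, 28], [0.4, 0, 0, -50, 0, 0, 35]]])

```text
t: 17.98
eef_pos: [0.4051, -0.1247, 0.0759]
tool_rot: [-0.002, 0.748, 0.663, 0.002]
contact_force: [0.1, -0.3, 0.6]
gripper_width: 0.699
grasp_force: 0.0
```

step_arm(increments=[[[0.4, 0, 0, 0, 0, 0, 7], [0.4, 0, 0, 0, 0, 0, 14], [0.4, 0, 0, 0, 0, 0, 21], [0.4, 0, 0, 0, 0, 0, 28], [0.4, 0, 0, 0, 0, 0, 35], [0.4, 0, 0, 0, 0, 0, 42], [0.4, 0, 0, 0, 0, 0, 49], [0.4, 0, 0, 0, 0, 0, 55], [0.4, 0, 0, 0, 0, 0, 55]]])

```text
t: 18.73
eef_pos: [0.405, -0.1245, 0.0757]
tool_rot: [-0.003, 0.97, 0.244, 0.0]
contact_force: [-0.4, -0.1, 0.7]
gripper_width: 0.7
grasp_force: 0.0
```

```bash
python3 go.py 405.4 -124.6 26 28
```

```text
shift [ 0.2  0.5 49.7] turn [-0.3 -0.1  0.3] | t 18.7 pos [ 405.  -124.5   75.7] F [-0.4 -0.1  0.7] w 59.5 gf 0.0 q7 -0.67
```

step_arm(increments=[[[0.4, 0, 0, 25, 0, 0, 0], [0.4, 0, 0, 48, 0, 0, 0], [0.4, 0, 0, 48, 0, 0, 0], [-1, 0, 0, 48, 0, 0, 0], [-1, 0, 0, 48, 0, 0, 0], [-1, 0, 0, 48, 0, 0, 0], [-1, 0, 0, 48, 0, 0, 0], [-1, 0, 0, 48, 0, 0, 0], [-1, 0, 0, 48, 0, 0, 0]]], force=20)

```text
t: 19.48
eef_pos: [0.4056, -0.1246, 0.0286]
tool_rot: [-0.003, 0.969, 0.246, 0.001]
contact_force: [-0.7, 0.4, 7.5]
gripper_width: 0.392
grasp_force: 21.9
```

step_arm(increments=[[[0.4, 0, 0, 0, 0, 0, 0], [0.4, 0, 0, 0, 0, 0, 0], [0.4, 0, 0, 0, 0, 0, 0], [0.4, 0, 0, -25, 0, 0, 0], [0.4, 0, 0, -48, 0, 0, 0], [0.4, 0, 0, -48, 0, 0, -7], [0.4, 0, 0, -48, 0, 0, -14], [0.4, 0, 0, -48, 0, 0, -21], [0.4, 0, 0, -48, 0, 0, -28], [0.4, 0, 0, -48, 0, 0, -35]]])

```text
t: 20.32
eef_pos: [0.405, -0.1246, 0.0758]
tool_rot: [-0.002, 0.849, 0.529, 0.001]
contact_force: [0.2, 0.1, -0.4]
gripper_width: 0.703
grasp_force: 0.0
```

step_arm(increments=[[[0.4, 0, 0, 0, 0, 0, -7], [0.4, 0, 0, 0, 0, 0, -14], [0.4, 0, 0, 0, 0, 0, -21], [0.4, 0, 0, 0, 0, 0, -28], [0.4, 0, 0, 0, 0, 0, -35], [0.4, 0, 0, 0, 0, 0, -42], [0.4, 0, 0, 0, 0, 0, -49], [0.4, 0, 0, 0, 0, 0, -55], [0.4, 0, 0, 0, 0, 0, -55]]])

```text
t: 21.07
eef_pos: [0.4048, -0.1248, 0.0757]
tool_rot: [-0.002, 0.51, 0.86, 0.002]
contact_force: [-0.2, 0.9, 0.8]
gripper_width: 0.7
grasp_force: 0.0
```

```bash
python3 go.py 405 -124.5 26 118
```

```text
shift [-0.1  0.2 49.7] turn [ 0.1 -0.3  0.7] | t 21.1 pos [ 404.8 -124.8   75.7] F [-0.2  0.9  0.8] w 59.5 gf 0.0 q7 0.67
```

Now I'll regrip along the long axis and lift.

step_arm(increments=[[[0.4, 0, 0, 25, 0, 0, 0], [0.4, 0, 0, 48, 0, 0, 0], [0.4, 0, 0, 48, 0, 0, 0], [-1, 0, 0, 48, 0, 0, 0], [-1, 0, 0, 48, 0, 0, 0], [-1, 0, 0, 48, 0, 0, 0], [-1, 0, 0, 48, 0, 0, 0], [-1, 0, 0, 48, 0, 0, 0]]], force=70)

```text
t: 21.73
eef_pos: [0.4055, -0.1245, 0.0285]
tool_rot: [-0.001, 0.512, 0.859, 0.002]
contact_force: [0.2, -0.3, -1.1]
gripper_width: 0.52
grasp_force: 71.4
```

step_arm(increments=[[[-1, 0, 0, -10, 0, 0, 0], [-1, 0, 0, -30, 0, 0, 0], [-1, 0, 0, -60, 0, 0, 0], [-1, 0, 0, -90, 0, 0, 0], [-1, 0, 0, -120, 0, 0, 0], [-1, 0, 0, -120, 0, 0, 0]]])

```text
t: 22.23
eef_pos: [0.4084, -0.1258, 0.1529]
tool_rot: [0.003, 0.512, 0.859, 0.004]
contact_force: [0.8, 0.1, -1.0]
gripper_width: 0.52
grasp_force: 72.0
```

```bash
python3 go.py 562.5 161.8 110 92
```

```text
shift [179.7 272.   45.4] turn [ 0.5 -0.1 26.4] | t 22.2 pos [ 408.4 -125.8  152.9] F [ 0.8  0.1 -1. ] w 44.2 gf 72.0 q7 0.66
```

step_arm(increments=[[[-1, 20, 30, 0, 0, 0, 3], [-1, 40, 60, 0, 0, 0, 6], [-1, 60, 90, 0, 0, 0, 9], [-1, 80, 120, 0, 0, 0, 12], [-1, 100, 150, 0, 0, 0, 15], [-1, 120, 180, 0, 0, 0, 18], [-1, 140, 210, 0, 0, 0, 21], [-1, 160, 240, 10, 0, 0, 24], [-1, 180, 272, 25, 0, 0, 26], [-1, 180, 272, 40, 0, 0, 26]]])

```text
t: 23.07
eef_pos: [0.5613, 0.1726, 0.1092]
tool_rot: [-0.003, 0.69, 0.724, 0.006]
contact_force: [0.3, 1.7, -1.6]
gripper_width: 0.522
grasp_force: 72.0
```

step_arm(increments=[[[-1, 0, 0, 0, 0, 0, 0], [-1, 0, 0, 0, 0, 0, 0], [-1, 0, 0, 0, 0, 0, 0], [-1, 0, 0, 0, 0, 0, 0]]])

```text
t: 23.4
eef_pos: [0.5587, 0.1618, 0.11]
tool_rot: [-0.002, 0.692, 0.721, 0.002]
contact_force: [0.3, 0.8, -2.5]
gripper_width: 0.521
grasp_force: 72.0
```

```bash
python3 go.py 562.5 161.8 65 92
```

```text
shift [-0.4  3.7 45. ] turn [ 0.  -0.3  0.3] | t 23.4 pos [558.7 161.8 110. ] F [ 0.3  0.8 -2.5] w 44.2 gf 72.0 q7 -0.35
```

step_arm(increments=[[[-1, 0, 4, 20, 0, 0, 0.3], [-1, 0, 4, 40, 0, 0, 0.3], [-1, 0, 4, 50, 0, 0, 0.3], [-1, 0, 4, 50, 0, 0, 0.3], [-1, 0, 4, 50, 0, 0, 0.3], [-1, 0, 4, 50, 0, 0, 0.3]]])

```text
t: 23.9
eef_pos: [0.5631, 0.1634, 0.0603]
tool_rot: [-0.002, 0.694, 0.72, 0.002]
contact_force: [0.8, 0.0, -1.3]
gripper_width: 0.52
grasp_force: 72.1
```

```bash
python3 go.py 562.5 161.8 38 92
```

```text
shift [-1.7 -0.7 22.3] turn [ 0.1 -0.3  0.1] | t 23.9 pos [563.1 163.4  60.3] F [ 0.8  0.  -1.3] w 44.2 gf 72.1 q7 -0.36
```

step_arm(increments=[[[-1, -1.5, -0.5, 0, 0, 0, 0], [-1, -1.5, -0.5, 0, 0, 0, 0], [-1, -1.5, -0.5, 0, 0, 0, 0], [-1, -1.5, -0.5, 0, 0, 0, 0]]])

```text
t: 24.23
eef_pos: [0.5622, 0.162, 0.0596]
tool_rot: [-0.002, 0.694, 0.72, 0.002]
contact_force: [0.4, 0.4, -2.2]
gripper_width: 0.521
grasp_force: 72.1
```

```bash
python3 go.py 562.5 161.8 38 92
```

```text
shift [-0.3  0.3 21.6] turn [-0.  -0.3  0.1] | t 24.2 pos [562.2 162.   59.6] F [ 0.4  0.4 -2.2] w 44.3 gf 72.1 q7 -0.36
```

step_arm(increments=[[[-1, 0, 0, 4, 0, 0, 0], [-1, 0, 0, 8, 0, 0, 0], [-1, 0, 0, 11, 0, 0, 0], [-1, 0, 0, 11, 0, 0, 0]]])

```text
t: 24.57
eef_pos: [0.5616, 0.1624, 0.0473]
tool_rot: [-0.003, 0.694, 0.72, 0.001]
contact_force: [0.7, 1.1, -1.7]
gripper_width: 0.521
grasp_force: 72.6
```

```bash
python3 go.py 562.5 161.8 38 92
```

```text
shift [-0.7  0.9  9.3] turn [-0.1 -0.3  0.2] | t 24.6 pos [561.6 162.4  47.3] F [ 0.7  1.1 -1.7] w 44.3 gf 72.6 q7 -0.36
```

It's in the hole with almost no force. I'll push it home gently.

step_arm(increments=[[[-1, 0, 0, 4, 0, 0, 0], [-1, 0, 0, 8, 0, 0, 0], [-1, 0, 0, 10, 0, 0, 0], [-1, 0, 0, 10, 0, 0, 0]]])

```text
t: 24.9
eef_pos: [0.5617, 0.1625, 0.0381]
tool_rot: [-0.002, 0.694, 0.72, 0.002]
contact_force: [-1.4, 0.2, 1.8]
gripper_width: 0.52
grasp_force: 73.0
```

```bash
python3 go.py 562.5 161.8 38 92
```

```text
shift [-0.7  0.8  0.1] turn [-0.1 -0.3  0.2] | t 24.9 pos [561.7 162.5  38.1] F [-1.4  0.2  1.8] w 44.2 gf 73.0 q7 -0.36
```

step_arm(increments=[[[-1, 0, 0, 2, 0, 0, 0], [-1, 0, 0, 2, 0, 0, 0], [0.4, 0, 0, 0, 0, 0, 0], [0.4, 0, 0, 0, 0, 0, 0], [0.4, 0, 0, 0, 0, 0, 0], [0.4, 0, 0, 0, 0, 0, 0], [0.4, 0, 0, -30, 0, 0, 0], [0.4, 0, 0, -70, 0, 0, 0], [0.4, 0, 0, -110, 0, 0, 0]]])

```text
t: 25.65
eef_pos: [0.5609, 0.1608, 0.1479]
tool_rot: [-0.003, 0.694, 0.72, -0.0]
contact_force: [1.8, 0.1, 0.1]
gripper_width: 0.7
grasp_force: 0.0
```

```bash
python3 - <<'E'
from h import *
T=bot.read_camera("top");S=bot.read_camera("scene")
rc(T,"blue",.045)
print([(float(l[0]),float(l[1]),np.round(back(T,l,.045)[:2],4).tolist()) for l in labels(T)][1:])
print([(float(l[0]),float(l[1])) for l in labels(S)])
E
python3 go.py 421 20 110 116
```

```text
blue [419.7  17.9  43.8  31.8  26.1]
blue [560.4 159.8  46.2  35.8   2.4]
[(212.88, 188.84, [0.5619, 0.1613]), (307.96, 188.07, [0.5691, -0.0643]), (352.19, 187.28, [0.5735, -0.1687]), (271.43, 250.74, [0.4193, 0.018]), (436.36, 264.35, [0.3982, -0.3636]), (303.83, 288.73, [0.3342, -0.0592]), (243.4, 400.29, [0.0836, 0.0716]), (308.29, 402.48, [0.0836, -0.0741])]
[(465.89, 78.97), (240.67, 187.64), (274.76, 204.31), (116.05, 206.56), (345.8, 231.41), (247.46, 239.65), (199.84, 243.42), (547.97, 297.76), (542.88, 314.23)]
shift [-137.4 -150.8   41.7] turn [  0.7  -0.4 -23.9] | t 25.8 pos [566.3 162.5 154.4] F [ 0.4 -0.6 -0.2] w 59.2 gf 0.0 q7 -0.35
```

step_arm(increments=[[[0.4, -20, -22, 0, 0, 0, 7], [0.4, -40, -44, 0, 0, 0, 14], [0.4, -60, -66, 0, 0, 0, 21], [0.4, -80, -88, 0, 0, 0, 28], [0.4, -100, -110, 0, 0, 0, 35], [0.4, -120, -132, 10, 0, 0, 42], [0.4, -137, -151, 20, 0, 0, 49], [0.4, -137, -151, 30, 0, 0, 56], [0.4, -137, -151, 40, 0, 0, 63], [0.4, -137, -151, 40, 0, 0, 66]]])

```text
t: 26.58
eef_pos: [0.4146, 0.0183, 0.1058]
tool_rot: [-0.003, 0.975, 0.223, -0.001]
contact_force: [0.7, 0.1, 0.1]
gripper_width: 0.705
grasp_force: 0.0
```

step_arm(increments=[[[0.4, 0, 0, 0, 0, 0, 0], [0.4, 0, 0, 0, 0, 0, 0], [0.4, 0, 0, 0, 0, 0, 0]]])

```text
t: 26.83
eef_pos: [0.4164, 0.0191, 0.1075]
tool_rot: [-0.003, 0.974, 0.227, 0.0]
contact_force: [-0.7, -0.0, 0.5]
gripper_width: 0.7
grasp_force: 0.0
```

```bash
python3 go.py 421 20 28 26
python3 - <<'E'
from h import *
S=bot.read_camera("scene");print([(float(l[0]),float(l[1])) for l in labels(S)][:4])
E
```

```text
shift [ 4.4  1.6 79.5] turn [-0.3 -0.1  0.3] | t 26.8 pos [416.4  19.1 107.5] F [-0.7 -0.   0.5] w 59.5 gf 0.0 q7 -1.2
[(465.97, 78.99), (240.56, 187.5), (274.76, 204.32), (116.22, 206.59)]
```

step_arm(increments=[[[0.4, 4, 1.5, 25, 0, 0, 0], [0.4, 4, 1.5, 50, 0, 0, 0], [0.4, 4, 1.5, 70, 0, 0, 0], [0.4, 4, 1.5, 79, 0, 0, 0], [0.4, 4, 1.5, 79, 0, 0, 0], [-1, 4, 1.5, 79, 0, 0, 0], [-1, 4, 1.5, 79, 0, 0, 0], [-1, 4, 1.5, 79, 0, 0, 0], [-1, 4, 1.5, 79, 0, 0, 0], [-1, 4, 1.5, 79, 0, 0, 0]]], force=20)

```text
t: 27.72
eef_pos: [0.4213, 0.02, 0.0295]
tool_rot: [-0.003, 0.974, 0.226, 0.001]
contact_force: [-0.4, -0.4, 8.0]
gripper_width: 0.389
grasp_force: 24.1
```

```bash
python3 go.py 421 20 78 26
```

```text
shift [ -0.1  -0.4 -48.5] turn [-0.3 -0.2  0.2] | t 27.7 pos [421.3  20.   29.5] F [-0.4 -0.4  8. ] w 33.1 gf 24.1 q7 -1.13
```

step_arm(increments=[[[0.4, 0, 0, 0, 0, 0, 0], [0.4, 0, 0, 0, 0, 0, 0], [0.4, 0, 0, 0, 0, 0, 0], [0.4, 0, 0, -25, 0, 0, 0], [0.4, 0, 0, -48, 0, 0, 0], [0.4, 0, 0, -48, 0, 0, -7], [0.4, 0, 0, -48, 0, 0, -14], [0.4, 0, 0, -48, 0, 0, -21], [0.4, 0, 0, -48, 0, 0, -28], [0.4, 0, 0, -48, 0, 0, -35]]])

```text
t: 28.55
eef_pos: [0.4203, 0.0197, 0.0766]
tool_rot: [-0.003, 0.859, 0.511, 0.001]
contact_force: [0.7, -1.4, 0.0]
gripper_width: 0.702
grasp_force: 0.0
```

step_arm(increments=[[[0.4, 0, 0, 0, 0, 0, -7], [0.4, 0, 0, 0, 0, 0, -14], [0.4, 0, 0, 0, 0, 0, -21], [0.4, 0, 0, 0, 0, 0, -28], [0.4, 0, 0, 0, 0, 0, -35], [0.4, 0, 0, 0, 0, 0, -42], [0.4, 0, 0, 0, 0, 0, -49], [0.4, 0, 0, 0, 0, 0, -55], [0.4, 0, 0, 0, 0, 0, -55], [0.4, 0, 0, 0, 0, 0, -55]]])

```text
t: 29.38
eef_pos: [0.4203, 0.0195, 0.0764]
tool_rot: [-0.002, 0.53, 0.848, 0.002]
contact_force: [0.2, -0.2, 0.3]
gripper_width: 0.702
grasp_force: 0.0
```

```bash
python3 go.py 421 20 28 116
```

```text
shift [-0.1  0.7 48.4] turn [ 0.1 -0.3 -0. ] | t 29.4 pos [420.3  19.5  76.4] F [ 0.2 -0.2  0.3] w 59.7 gf 0.0 q7 0.18
```

step_arm(increments=[[[0.4, 0, 0.5, 25, 0, 0, 0], [0.4, 0, 0.5, 48, 0, 0, 0], [0.4, 0, 0.5, 48, 0, 0, 0], [-1, 0, 0.5, 48, 0, 0, 0], [-1, 0, 0.5, 48, 0, 0, 0], [-1, 0, 0.5, 48, 0, 0, 0], [-1, 0, 0.5, 48, 0, 0, 0], [-1, 0, 0.5, 48, 0, 0, 0]]], force=70)

```text
t: 30.05
eef_pos: [0.4214, 0.0202, 0.0292]
tool_rot: [-0.001, 0.529, 0.849, 0.002]
contact_force: [0.0, 0.3, -1.7]
gripper_width: 0.521
grasp_force: 71.4
```

step_arm(increments=[[[-1, 0, 0, -10, 0, 0, 0], [-1, 0, 0, -30, 0, 0, 0], [-1, 0, 0, -60, 0, 0, 0], [-1, 0, 0, -90, 0, 0, 0], [-1, 0, 0, -120, 0, 0, 0], [-1, 0, 0, -120, 0, 0, 0]]])

```text
t: 30.55
eef_pos: [0.4244, 0.0199, 0.1538]
tool_rot: [0.002, 0.529, 0.849, 0.005]
contact_force: [0.8, 0.3, -0.8]
gripper_width: 0.522
grasp_force: 71.8
```

```bash
python3 go.py 564.3 109.8 110 92
```

```text
shift [ 19.  164.7  45.6] turn [ 0.6 -0.2 24.1] | t 30.6 pos [424.4  19.9 153.8] F [ 0.8  0.3 -0.8] w 44.4 gf 71.8 q7 0.22
```

Bay 2 sits right in front of the hook peg and the gripper knuckles could touch it, so I'll use bay 1.

```bash
python3 go.py 566.1 57.9 110 92
```

```text
shift [-28.4 143.5  45.2] turn [ 0.6 -0.2 24.1] | t 30.6 pos [424.4  19.9 153.8] F [ 0.8  0.3 -0.8] w 44.4 gf 71.8 q7 0.22
```

step_arm(increments=[[[-1, -6, 30, 0, 0, 0, 5], [-1, -12, 60, 0, 0, 0, 10], [-1, -18, 90, 0, 0, 0, 15], [-1, -24, 120, 10, 0, 0, 20], [-1, -28, 140, 20, 0, 0, 24], [-1, -28, 144, 40, 0, 0, 24], [-1, -28, 144, 40, 0, 0, 24], [-1, -28, 144, 40, 0, 0, 24], [-1, -28, 144, 40, 0, 0, 24], [-1, -28, 144, 40, 0, 0, 24]]])

```text
t: 31.38
eef_pos: [0.5623, 0.0577, 0.1095]
tool_rot: [-0.002, 0.694, 0.72, 0.002]
contact_force: [0.3, -0.3, -0.7]
gripper_width: 0.521
grasp_force: 71.8
```

```bash
python3 go.py 566.1 57.9 62 92
```

```text
shift [-0.2  3.8 47.5] turn [ 0.  -0.3  0.1] | t 31.4 pos [562.3  57.7 109.5] F [ 0.3 -0.3 -0.7] w 44.3 gf 71.8 q7 -0.22
```

step_arm(increments=[[[-1, 0, 3.5, 20, 0, 0, 0], [-1, 0, 3.5, 38, 0, 0, 0], [-1, 0, 3.5, 47, 0, 0, 0], [-1, 0, 3.5, 47, 0, 0, 0], [-1, 0, 3.5, 47, 0, 0, 0], [-1, 0, 3.5, 47, 0, 0, 0]]])

```text
t: 31.88
eef_pos: [0.5666, 0.0584, 0.0627]
tool_rot: [-0.002, 0.694, 0.72, 0.002]
contact_force: [-0.1, -0.5, -1.1]
gripper_width: 0.518
grasp_force: 71.9
```

```bash
python3 go.py 566.1 57.9 39 92
```

```text
shift [-0.6 -0.6 23.7] turn [ 0.1 -0.3  0.1] | t 31.9 pos [566.6  58.4  62.7] F [-0.1 -0.5 -1.1] w 44.0 gf 71.9 q7 -0.22
```

step_arm(increments=[[[-1, -0.5, -0.5, 0, 0, 0, 0], [-1, -0.5, -0.5, 4, 0, 0, 0], [-1, -0.5, -0.5, 8, 0, 0, 0], [-1, -0.5, -0.5, 12, 0, 0, 0], [-1, -0.5, -0.5, 15, 0, 0, 0], [-1, -0.5, -0.5, 15, 0, 0, 0]]])

```text
t: 32.38
eef_pos: [0.5652, 0.0584, 0.0459]
tool_rot: [-0.002, 0.694, 0.72, 0.002]
contact_force: [0.4, 1.4, -1.7]
gripper_width: 0.515
grasp_force: 72.7
```

```bash
python3 go.py 566.1 57.9 39 92
```

```text
shift [-0.6  0.8  6.9] turn [-0.1 -0.3  0.2] | t 32.4 pos [565.2  58.4  45.9] F [ 0.4  1.4 -1.7] w 43.8 gf 72.7 q7 -0.23
```

step_arm(increments=[[[-1, 0, 0, 4, 0, 0, 0], [-1, 0, 0, 7, 0, 0, 0], [-1, 0, 0, 9, 0, 0, 0], [-1, 0, 0, 10, 0, 0, 0], [-1, 0, 0, 10, 0, 0, 0]]])

```text
t: 32.8
eef_pos: [0.5656, 0.0585, 0.0388]
tool_rot: [-0.002, 0.694, 0.72, 0.002]
contact_force: [-8.5, 1.8, 25.2]
gripper_width: 0.519
grasp_force: 75.8
```

```bash
python3 go.py 566.1 57.9 39 92
```

```text
shift [-0.6  0.4 -0.2] turn [-0.  -0.3  0.2] | t 32.8 pos [565.6  58.5  38.8] F [-8.5  1.8 25.2] w 44.1 gf 75.8 q7 -0.23
```

step_arm(increments=[[[-1, 0, 0, -2, 0, 0, 0], [0.4, 0, 0, -3, 0, 0, 0], [0.4, 0, 0, -3, 0, 0, 0], [0.4, 0, 0, -3, 0, 0, 0], [0.4, 0, 0, -3, 0, 0, 0], [0.4, 0, 0, -30, 0, 0, 0], [0.4, 0, 0, -65, 0, 0, 0], [0.4, 0, 0, -105, 0, 0, 0], [-1, -30, -30, -115, 0, 0, 0], [-1, -60, -60, -115, 0, 0, 0]]])

```text
t: 33.63
eef_pos: [0.5129, -0.0015, 0.1547]
tool_rot: [0.0, 0.692, 0.722, 0.005]
contact_force: [0.2, -0.8, -1.8]
gripper_width: 0.429
grasp_force: 0.0
```

```bash
python3 - <<'E'
from h import *
T=bot.read_camera("top");S=bot.read_camera("scene")
for d,z in((T,.055),(S,.055)):
    print([(float(l[0]),float(l[1]),np.round(back(d,l,z)[:2],4).tolist()) for l in labels(d)][1:])
a=S["image"][160:300,160:400,::-1];cv2.imwrite("pics/c9.png",cv2.resize(a,None,fx=3.3,fy=3.3,interpolation=cv2.INTER_CUBIC))
E
python3 go.py 648 -25 130 2
```

```text
[(139.48, 142.7, [0.6675, 0.3401]), (123.11, 144.79, [0.6616, 0.3791]), (140.29, 153.93, [0.6402, 0.3364]), (124.05, 155.93, [0.6345, 0.375]), (141.45, 165.42, [0.6125, 0.3319]), (125.12, 167.5, [0.6066, 0.3706]), (142.54, 176.65, [0.5856, 0.3276]), (212.93, 189.0, [0.56, 0.1593]), (352.36, 187.36, [0.5717, -0.1674]), (436.36, 264.32, [0.3985, -0.3598]), (243.33, 400.29, [0.0873, 0.0708])]
[(240.4, 187.63, [0.3548, -0.0581]), (116.31, 206.61, [0.4132, -0.3571]), (345.76, 231.3, [0.563, 0.1628]), (300.71, 235.31, [0.568, 0.0589]), (247.52, 239.5, [0.5717, -0.0601]), (199.94, 243.38, [0.5754, -0.1637]), (548.06, 297.74, [0.8153, 0.5036]), (543.07, 314.26, [0.8565, 0.4693])]
shift [-20.7 142.3  20.5] turn [-0.3  0.1 89.8] | t 33.7 pos [505.2  -8.8 151.1] F [ 0.2 -0.7  0.5] w 21.3 gf 0.0 q7 -0.1
```

View pics/c9.png

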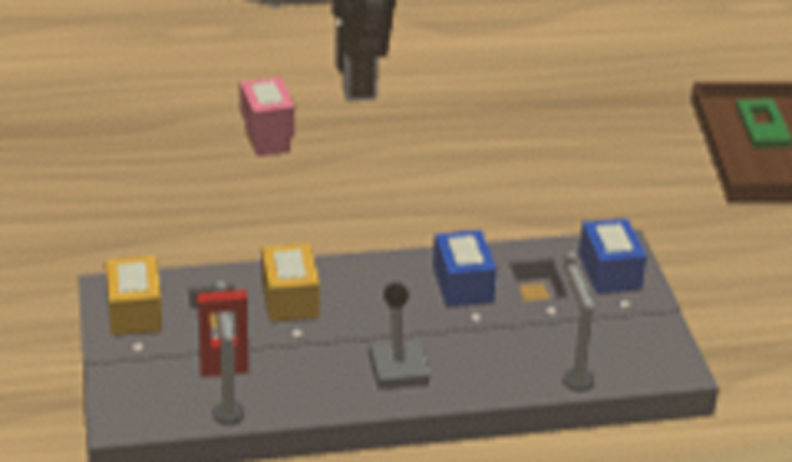

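Both blue packs are seated flush, at (465,268) and (612,255). The yellow pack is on the mat, the tag in the tray, and the lever upright at (397,295).

```bash
python3 go.py 650 -32 130 92
```

```text
shift [-27.7 144.1  20.4] turn [-0.3 -0.1 -0.2] | t 33.7 pos [505.2  -8.8 151.1] F [ 0.2 -0.7  0.5] w 21.3 gf 0.0 q7 -0.1
```

step_arm(increments=[[[-1, -8, 35, 0, 0, 0, 0], [-1, -16, 70, 0, 0, 0, 0], [-1, -24, 105, 0, 0, 0, 0], [-1, -28, 140, 0, 0, 0, 0], [-1, -28, 144, 0, 0, 0, 0], [-1, -28, 144, 20, 0, 0, 0], [-1, -28, 144, 20, 0, 0, 0], [-1, -28, 144, 20, 0, 0, 0]]])

```text
t: 34.4
eef_pos: [0.653, -0.0254, 0.1293]
tool_rot: [-0.004, 0.694, 0.72, 0.0]
contact_force: [-0.2, 1.2, 0.0]
gripper_width: -0.001
grasp_force: 0.0
```

```bash
python3 go.py 650 -32 70 92
```

```text
shift [-6.8 -3.  59.3] turn [-0.3 -0.3  0.2] | t 34.4 pos [653.  -25.4 129.3] F [-0.2  1.2  0. ] w -0.1 gf 0.0 q7 -0.04
```

step_arm(increments=[[[-1, -8, -3, 0, 0, 0, 0], [-1, -8, -3, 20, 0, 0, 0], [-1, -8, -3, 40, 0, 0, 0], [-1, -8, -3, 58, 0, 0, 0], [-1, -8, -3, 58, 0, 0, 0], [-1, -8, -3, 58, 0, 0, 0]]])

```text
t: 34.9
eef_pos: [0.6512, -0.0337, 0.0732]
tool_rot: [-0.002, 0.694, 0.72, 0.001]
contact_force: [-0.5, 0.3, 0.7]
gripper_width: 0.001
grasp_force: 0.0
```

```bash
python3 go.py 650 5 70 92
```

```text
shift [38.7  0.3  3.4] turn [-0.1 -0.3  0.1] | t 34.9 pos [651.2 -33.7  73.2] F [-0.5  0.3  0.7] w 0.1 gf 0.0 q7 -0.03
```

step_arm(increments=[[[-1, 8, 0, 2, 0, 0, 0], [-1, 16, 0, 2, 0, 0, 0], [-1, 22, 0, 2, 0, 0, 0], [-1, 28, 0, 2, 0, 0, 0], [-1, 34, 0, 2, 0, 0, 0], [-1, 39, 0, 2, 0, 0, 0], [-1, 39, 0, 2, 0, 0, 0], [-1, 39, 0, 2, 0, 0, 0]]])

```text
t: 35.57
eef_pos: [0.6503, 0.0066, 0.0712]
tool_rot: [-0.002, 0.693, 0.721, 0.002]
contact_force: [-0.8, -0.9, 0.3]
gripper_width: 0.0
grasp_force: 0.0
```

```bash
python3 go.py 650 9 71 92
```

```text
shift [ 2.4 -0.2  0.2] turn [-0.1 -0.3  0.2] | t 35.6 pos [650.3   6.6  71.2] F [-0.8 -0.9  0.3] w 0.0 gf 0.0 q7 -0.09
```

Next I'll push in small steps until the stop force appears.

step_arm(increments=[[[-1, 2, 0, 0, 0, 0, 0], [-1, 4, 0, 0, 0, 0, 0], [-1, 4, 0, 0, 0, 0, 0]]])

```text
t: 35.82
eef_pos: [0.6502, 0.0099, 0.0711]
tool_rot: [-0.002, 0.694, 0.72, 0.002]
contact_force: [0.2, -0.4, -0.2]
gripper_width: 0.002
grasp_force: 0.2
```

```bash
python3 go.py 650 9 71 92
```

```text
shift [-0.9 -0.2  0.1] turn [-0.1 -0.3  0.1] | t 35.8 pos [650.2   9.9  71.1] F [ 0.2 -0.4 -0.2] w 0.2 gf 0.2 q7 -0.1
```

step_arm(increments=[[[-1, 2, 0, 0, 0, 0, 0], [-1, 3, 0, 0, 0, 0, 0], [-1, 3, 0, 0, 0, 0, 0]]])

```text
t: 36.07
eef_pos: [0.6501, 0.0103, 0.0711]
tool_rot: [-0.001, 0.694, 0.72, 0.001]
contact_force: [0.3, -4.8, -0.7]
gripper_width: -0.004
grasp_force: 2.4
```

step_arm(increments=[[[-1, 2, 0, 0, 0, 0, 0], [-1, 3, 0, 0, 0, 0, 0], [-1, 3, 0, 0, 0, 0, 0]]])

```text
t: 36.32
eef_pos: [0.6501, 0.0106, 0.0711]
tool_rot: [-0.0, 0.695, 0.719, -0.0]
contact_force: [0.3, -10.0, -1.5]
gripper_width: -0.005
grasp_force: 4.7
```

```bash
python3 go.py 650 9 71 92
```

```text
shift [-1.6 -0.1  0.1] turn [-0.1  0.  -0.1] | t 36.3 pos [650.1  10.6  71.1] F [  0.3 -10.   -1.5] w -0.4 gf 4.7 q7 -0.11
```

The lever is at the stop: 10 N and no further motion. I'll back off sideways, then up and away, and do a final check.

step_arm(increments=[[[-1, -10, 0, 0, 0, 0, 0], [-1, -25, 0, 0, 0, 0, 0], [-1, -40, 0, 0, 0, 0, 0], [-1, -40, 0, -40, 0, 0, 0], [-1, -40, 0, -80, 0, 0, 0], [-1, -40, -40, -100, 0, 0, 0], [-1, -40, -80, -120, 0, 0, 0], [-1, -40, -120, -120, 0, 0, 0], [-1, -40, -160, -120, 0, 0, 0], [-1, -40, -200, -120, 0, 0, 0]]])

```text
t: 37.15
eef_pos: [0.4507, -0.0332, 0.1917]
tool_rot: [-0.002, 0.694, 0.72, 0.002]
contact_force: [0.1, -0.1, 1.1]
gripper_width: 0.002
grasp_force: 0.0
```

step_arm(increments=[[[-1, -30, 0, 0, 0, 0, 0], [-1, -60, 0, 0, 0, 0, 0], [-1, -90, 0, 0, 0, 0, 0], [-1, -120, 0, 0, 0, 0, 0], [-1, -120, 0, 0, 0, 0, 0], [-1, -120, 0, 0, 0, 0, 0], [-1, -120, 0, 0, 0, 0, 0]]])

```text
t: 37.73
eef_pos: [0.4567, -0.1521, 0.1905]
tool_rot: [-0.002, 0.694, 0.72, 0.002]
contact_force: [0.4, -0.2, 0.6]
gripper_width: 0.003
grasp_force: 0.0
```

Run:
```python
from h import *
S=bot.read_camera("scene");cv2.imwrite("pics/f.png",cv2.resize(S["image"][130:340,40:470,::-1],None,fx=1.8,fy=1.8,interpolation=cv2.INTER_CUBIC))
for a in(0,.4,.45,.5,.55): 
    p=np.array([.6501,.0008+.052*np.sin(a),.035+.052*np.cos(a)]);print(a,((proj(S,[p])[0]-[40,130])*1.8).round(1))
```

```text
0 [433.1 213. ]
0.4 [450.4 214.7]
0.45 [452.4 215.3]
0.5 [454.4 216. ]
0.55 [456.3 216.8]
```

View pics/f.png

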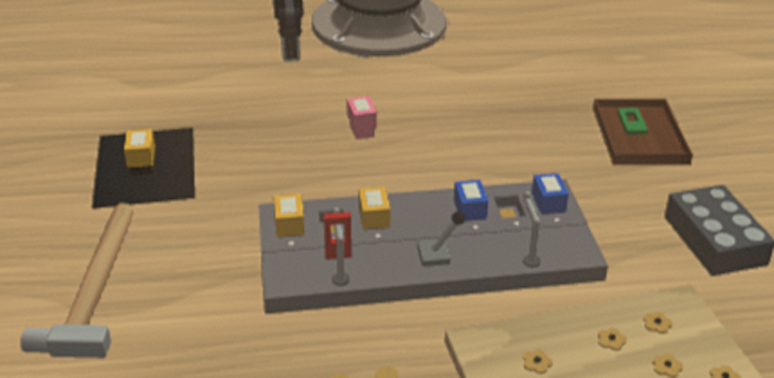

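The lever ball is at (457,217), matching the 0.55 rad stop. Both blue packs are home at (471,200) and (549,190), the tag is in the tray at (632,120), and the yellow pack is upright on the mat at (139,147).

```bash
python3 -c "
from station import bot
print(bot.hand_in())"
```

```text
the job is handed in; nothing more can be done
None
```

The job is done and handed in at about 38 s: the green tag is in the tray, left_bay3's yellow pack stands on the mat, both blue packs are fully home in left bays 1 and 3, and the switch is at its left stop.

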